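# Seat the disc clamp and start the cutting deck

### The job

Using only the fingertips, gently push the disc clamp straight down until it sits fully home on the disc; only then press the long bar-shaped start key on the control panel well down, gently, and let it spring back up. Do not touch the disc, do not press the two round keys, do not pull the clamp up, and leave the loose things lying around undisturbed; finish with the hand clear of everything.

Things in the scene. Friction and masses are not known exactly. Their poses are not given: they have to be found in the camera images.
- deck: Fixed record-cutting deck: grey plinth 330 mm (its x) by 240 mm (its y), 50 mm high; origin at the centre of its underside, z up. The round platter (200 mm across) and the disc are centred 45 mm towards -x of the origin. Along its +x edge runs a low carriage rail with a parked black cutter head, top 93 mm above the bench. Position, yaw and side of the bench vary.
- disc: Black blank disc, 178 mm across and 3 mm thick, with a 92 mm pale label, fixed on the platter; origin at the centre of its underside, so its top is 3 mm above, 73 mm above the bench. Must not be touched.
- clamp (a joint): How far the disc clamp is pushed down its spindle, m: 0 = 10 mm above the disc, 0.010 = fully home, its end stop; starts between 0 and 0.003. Slides down under about 3 N plus drag, stays where left, can be pulled up to -0.025 (forbidden), does not turn. Its rubber foot yields about 5 N per mm, up to 6 mm beyond home (not counted here), and springs back with the clamp staying home.
- clamp_top (a point): Centre of the flat top of the disc clamp, moving with it. The clamp is a bare aluminium mushroom in the middle of the disc: flat round cap 46 mm across and 13 mm thick, neck 32 mm across, foot 60 mm across, 36 mm high in all. When home the top is 109 mm above the bench; with the joint at 0, 119 mm.
- panel: Fixed pale control panel, a box 100 mm (its x) by 240 mm (its y), 40 mm high; origin at the centre of its underside. Three black keys stand in a row along its y at -75, 0 and +75 mm, in any order. Position, yaw and side of the bench vary.
- bar_key (a joint): Travel of the start key in m: 0 = up, 0.008 = fully down (hard stop). Sprung: 1.8 N starts it, 6 N holds it fully down; it springs back. Well down means more than half its travel.
- bar_key_top (a point): Centre of the flat top of the start key, the only bar-shaped one: 52 mm (along the panel's x) by 22 mm; 58 mm above the bench when up, 18 mm above the panel; moves with the key. It stands 14 mm proud of a flat rim that is 4 mm high.
- small_key (a joint): Travel of the small round key in m, like the start key (0 up, 0.008 down). Must not be pressed.
- small_key_top (a point): Centre of the top of the small round key, 20 mm across, 58 mm above the bench.
- large_key (a joint): Travel of the large round key in m, like the start key (0 up, 0.008 down). Must not be pressed.
- large_key_top (a point): Centre of the top of the large round key, 40 mm across, 58 mm above the bench.
- adapter: Loose brass ring 38 mm across, 12 mm high, lying on the deck's plinth between platter and carriage rail; origin at the centre of its underside. Leave alone.
- driver: Loose screwdriver 110 mm long lying on the plinth beside the ring, between platter and rail, along the deck's y. Leave alone.
- case: Loose grey box 40 x 60 x 25 mm on the bench just beyond the panel (its +x side); origin at the centre of its underside. Leave alone.
- jar: Loose small jar 40 mm across, 40 mm high, on the bench just beyond the panel (its +x side); origin at the centre of its underside. Leave alone.

How it is judged:
On the way, in this order (a step that is already met when the one before it is completed fails the run):
1. the clamp is pushed home on the disc by the fingers (value of joint clamp above 0.008 m and contact force between the fingers and clamp above 0.5 N), for 0.05 s.
2. the bar key is pressed well down by the fingers (value of joint bar_key above 0.004 m and value of joint clamp above 0.008 m and contact force between the fingers and bar_key above 0.5 N), for 0.05 s.
At the end, for the whole second after the job is handed in: The clamp is within 2 mm of fully home, the bar key has been pressed more than 4 mm after that and is up again (within 1 mm), the round keys are up, and the four loose things are at rest within 10 mm of where they started (value of joint clamp above 0.008 m and value of joint each of bar_key, small_key, large_key below 0.001 m and distance of each of adapter, driver, case, jar from where it was at the start of the episode below 0.01 m and linear speed of each of adapter, driver, case, jar below 0.02 m/s); the robot touches nothing.
It fails at once if the disc is touched (over 0.5 N) (contact force between any of the fingers, the arm and disc above 0.5 N).
It fails at once if a round key is pressed (more than 2 mm), or the bar key (more than 4 mm) before the clamp is home (value of joint any of small_key, large_key above 0.002 m or (value of joint bar_key above 0.004 m and value of joint clamp below 0.007 m)).
It fails at once if the clamp is pulled up (3 mm above its highest start) (value of joint clamp below -0.003 m).
It fails at once if the clamp or the bar key is pushed with more than 30 N: not gentle (contact force between the fingers and clamp above 30 N or contact force between the fingers and bar_key above 30 N).
It fails at once if a loose thing is shifted or lifted more than 10 mm (distance of any of adapter, driver, case, jar from where it was at the start of the episode above 0.01 m).
It also fails if it takes over 45 s, if anything falls off the work surface, if the arm or the gripper's body presses on something with over 40 N, if the wrist force passes 120 N, or if a joint passes its speed limit or range.

### The arm

A 6-joint arm with a two-finger parallel gripper is mounted at the origin on the work surface. World frame = base frame: x ahead of the robot, y to its left, z up, the work surface at z = 0. Lengths are in m, angles in rad, forces in N, time in s.
With the tool pointing down it reaches from about 0.35 to 0.775 m from the base axis. Payload 7.3 kg.
Tool frame: the origin (TCP) lies at the centre of the arm's flange, where the gripper is bolted on; the fingertips stand 178 mm ahead of it and the grasp point (between the pads) lies robot.pinch_z ahead of it (robot.pinch_z is the distance from the TCP to the grasp point, in m); x points along the fingers, z is the direction in which the jaws open and shut, and the axes are right-handed (so a half turn about x gives the same grasp; the last joint's range is limited). The gripper opens to 92 mm and grips with 3 to 60 N. Pads are 19 mm wide; open, the fingers measure 130 mm over their backs; the gripper's body (75 mm by 190 mm) begins 47 mm behind the grasp point.
Start: joints at [-1.48, 0.342, 1.524, -0, 1.275, -0.146], TCP at [0.123, -0.51, 0.405] pointing down, gripper open.
Joint ranges: [-2.53, 2.53], [-0.77, 2.02], [0.04, 2.7], [-1, 4.14], [0.28, 2.66], [-3.11, 3.11]. Speed limits (rad/s): [2.57, 2.57, 3.14, 3.14, 3.14, 3.14].

### API

Orientations are given as [roll, pitch, yaw] about the fixed x, y, z axes, in that order (R = Rz(yaw) Ry(pitch) Rx(roll)).
In Python, from cell import robot gives the robot as it stands.
- The arm moves only by the shell command python3 -m jog 'ROWS' [FORCE]. ROWS is JSON, a list of rows, each an object of numbers: "fingers": the closure, from 0 (fully open) to 1 (shut); "x", "y", "z": the shift along the tool's x, y, z in cm; "spin": the turn about the tool's x in degrees. A call has 1 to 5 rows; each row is the pose to reach, as a shift and turn from the pose commanded when the call began, along the tool's axes at that moment; what a row does not reach only later rows make up. A row lasts 1/8 s, in which the tool goes at most 62.5 mm and 10.7 degrees, less where a joint would pass 70% of its speed; a pose out of reach is approached as far as the arm can. A call with a gripper value outside its range is refused whole. The fingers move at their own pace and stop on an object; FORCE is the grip in N (left out, the last holds). Time passes only in rows, so rows that repeat a pose let the fingers close. It gives the time, the measured TCP pose, the force and the opening at its end, in the units of the state.
- robot.observe(): the state, without advancing time (a new reading comes with each control period).
- robot.read_camera(name): name is "side" or "top"; returns a dict with "color" (420x560x3 uint8, red, green, blue), "mtx" (3x3 intrinsics, pixels), "k1" (the pictures are not rectified: a ray, as slopes to the right and down, at radius r is drawn at 1 + k1 r^2 times it, then the intrinsics apply), "view" (4x4, takes a point from world to camera coordinates). Camera axes: x right, y down, z forward; pixel columns grow to the right and rows downward; lengths in m; the calibration is good to about 2 mm. A picture is of the moment at which its call begins. There is no depth.
- robot.hand_in(): hands the job in, once; it reports no verdict.
Trained networks look in a picture, given as the dict that the camera call returned (one of the last four; its "shot" number tells which), for a name from the list of things; names that differ only in an ending like _2 or _b are one class to them, and where a whole thing is asked for, a point or a joint stands for the part that bears it (a point fixed in the world has none). Each returns a list of dicts, best first, with "conf" (0 to 1); they miss things now and then, are a little off and sometimes report something else, mostly with a low value. They report only what shows in the picture. A call takes as long as a camera call.
- robot.look_for(target, picture): "xy" ([column, row] in pixels, amid what is visible of it).
The state is a dict: "time": time; "qpos": joint angles; "qvel": joint speeds; "joint_efforts": joint torques, N m; "tool_pos": TCP position; "tool_rot": TCP orientation; "contact_force": force on the tool from outside, world axes, zero at the start; "torque": the same for the moment, N m; "opening": finger opening in m.
Only numpy, scipy, OpenCV 4.12 (cv2) and the standard library are available. Lean on these libraries where they do the work, as an engineer would, in place of code of your own. Each camera call takes 0.05 s, during which the arm holds its last target. There are 200 camera calls.

## Working session

There is one attempt and no reset: what is moved stays moved. The work goes in short steps, Python scripts to look and compute and a shell command to move; the robot and the scene stay as the last step left them, time stands still between calls to the robot, and variables do not carry over. Pictures are saved under pics/ and viewed, on a budget of 10 in all, crops included, one or two more only if the job needs it, and the job is handed in when it is done.

```bash
mkdir -p pics
cat > h.py <<'E'
import numpy as np, cv2, json
from cell import robot
from scipy.spatial.transform import Rotation as Ro
names=["clamp_top","bar_key_top","small_key_top","large_key_top","adapter","driver","case","jar","disc"]
def ray(p,xy):
    m=p["mtx"];d=np.array([(xy[0]-m[0,2])/m[0,0],(xy[1]-m[1,2])/m[1,1]])
    u=d.copy()
    for _ in range(30): u=d/(1+p["k1"]*(u@u))
    V=p["view"];R=V[:3,:3];return -R.T@V[:3,3],R.T@np.array([u[0],u[1],1])
def atz(p,xy,z):
    c,r=ray(p,xy);return c+r*(z-c[2])/r[2]
def tri(a,b):
    c1,r1=a;c2,r2=b
    s=np.linalg.lstsq(np.c_[r1,-r2],c2-c1,rcond=None)[0]
    p,q=c1+r1*s[0],c2+r2*s[1];return (p+q)/2,np.linalg.norm(p-q)
def proj(p,X):
    x=p["view"][:3,:3]@np.array(X)+p["view"][:3,3];u=x[:2]/x[2];u=u*(1+p["k1"]*(u@u))
    return u*[p["mtx"][0,0],p["mtx"][1,1]]+p["mtx"][:2,2]
def shot(n,f=None):
    p=robot.read_camera(n)
    p["mtx"]=np.array(p["mtx"]);p["view"]=np.array(p["view"])
    if f: cv2.imwrite(f"pics/{f}.png",p["color"][:,:,::-1])
    return p
E
cat > a.py <<'E'
from h import *
np.set_printoptions(precision=4,suppress=True)
s=shot("side","s0");t=shot("top","t0")
for n in names:
    a=robot.look_for(n,s)[:2];b=robot.look_for(n,t)[:2]
    print(n,[(np.round(i["xy"]),round(i["conf"],2)) for i in a],[(np.round(i["xy"]),round(i["conf"],2)) for i in b])
    if a and b: print("   ",*tri(ray(s,a[0]["xy"]),ray(t,b[0]["xy"])))
for p in (s,t): print(ray(p,(280,210)))
o=robot.observe();print(o["tool_pos"],o["tool_rot"],robot.pinch_z,o["contact_force"])
print(Ro.from_euler("xyz",o["tool_rot"]).as_matrix())
E
python3 a.py
```

```text
clamp_top [(array([212., 176.]), 0.83)] [(array([176., 260.]), 0.94)]
    [0.5026 0.192  0.0903] 0.0006041203007199729
bar_key_top [(array([333., 325.]), 0.91)] [(array([414., 240.]), 0.88), (array([370., 242.]), 0.62)]
    [ 0.5355 -0.2669  0.0435] 0.0022413399562084915
small_key_top [] [(array([378., 238.]), 0.4)]
large_key_top [(array([294., 268.]), 0.86)] [(array([336., 241.]), 0.63)]
    [ 0.5406 -0.1155  0.0423] 0.00893861919604807
adapter [] [(array([223., 190.]), 0.83)]
driver [(array([216., 190.]), 0.68), (array([213., 173.]), 0.6)] [(array([173., 190.]), 0.93)]
    [ 0.5912  0.2402 -0.0092] 0.12205419883651279
case [(array([338., 270.]), 0.62)] [(array([351., 192.]), 0.93)]
    [ 0.6368 -0.1491  0.0159] 0.0019375051473635874
jar [(array([362., 293.]), 0.67), (array([311., 310.]), 0.33)] [(array([390., 189.]), 0.82)]
    [ 0.6398 -0.2271  0.0234] 0.005338568191337074
disc [(array([216., 190.]), 0.59)] [(array([194., 264.]), 0.95)]
    [0.4972 0.1608 0.0691] 0.002810248808573818
(array([ 0.2283, -0.5801,  0.6987]), array([ 0.3873,  0.6384, -0.6652]))
(array([ 0.5083, -0.0083,  0.9225]), array([ 0.1029,  0.0061, -0.9947]))
[ 0.1232 -0.5103  0.4047] [ 0.3275  1.5707 -1.0065] 0.1592 [-0.4224  0.6276 -0.7517]
[[ 0.      0.9721  0.2345]
 [-0.0001  0.2345 -0.9721]
 [-1.      0.      0.0001]]
```

View pics/t0.png

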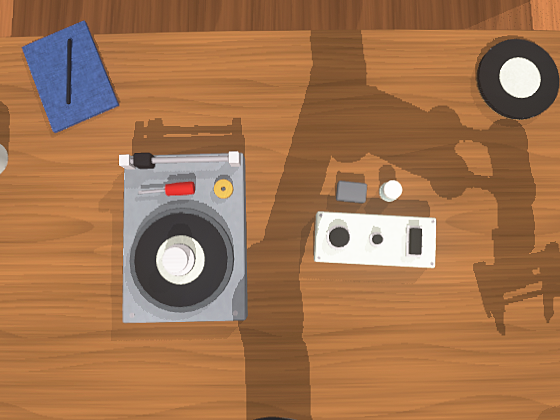

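View pics/s0.png

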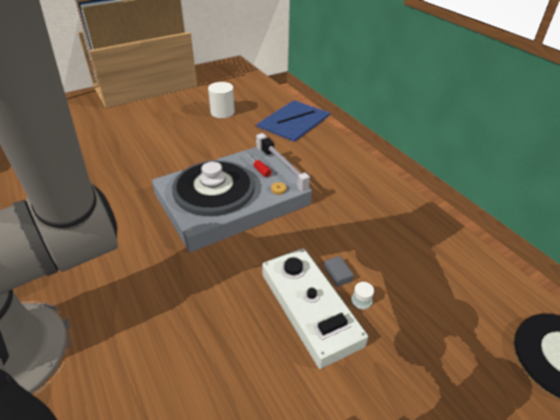

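The top view shows the clamp at about (176,258) on the disc centred near (182,259). The keys are large (339,236), small (377,239) and bar (415,241), with the ring, driver, case and jar beyond them. This matches what the networks found. Next I'll refine the disc centre and the key row.

```bash
cat > b.py <<'E'
from h import *
np.set_printoptions(precision=4,suppress=True)
t=shot("top");s=shot("side")
def blobs(p,box,th,amin):
    g=p["color"].max(2);x0,y0,x1,y1=box
    m=(g[y0:y1,x0:x1]<th).astype(np.uint8)
    c,_=cv2.findContours(m,cv2.RETR_EXTERNAL,cv2.CHAIN_APPROX_NONE)
    return [(k[:,0]+[x0,y0]) for k in c if cv2.contourArea(k)>amin]
for k in blobs(t,(110,195,250,325),70,2000):
    pts=np.array([atz(t,q,.073)[:2] for q in k]);c,r=cv2.minEnclosingCircle(pts.astype(np.float32));print("disc",c,r)
for n,p,box in (("top",t,(318,215,434,266)),("side",s,(268,255,350,340))):
  for k in blobs(p,box,70,12):
    M=cv2.moments(k.reshape(-1,1,2));q=np.array([M["m10"],M["m01"]])/M["m00"];print(n,"key px",q,atz(p,q,.058),cv2.minAreaRect(k.astype(np.int32)))
a=robot.look_for("clamp_top",t)[0]["xy"];print("clamp",atz(t,a,.095),atz(t,a,.117))
g=t["color"].min(2)
for th in (200,220,235): 
    m=(g[235:285,155:210]>th).astype(np.uint8);print(th,cv2.connectedComponentsWithStats(m)[2][1:].tolist())
big=cv2.resize(np.hstack([t["color"][225:295,140:220],np.pad(t["color"][205:275,310:440],((0,0),(0,0),(0,0)))]),None,fx=3.8,fy=3.8,interpolation=cv2.INTER_CUBIC)
cv2.imwrite("pics/c1.png",big[:,:,::-1])
E
python3 b.py
```

```text
disc (0.5046294331550598, 0.187455952167511) 0.08893459290266037
side key px [332.2967 323.4934] [ 0.5282 -0.2711  0.058 ] ((332.4315185546875, 323.34930419921875), (12.083045959472656, 27.47651481628418), 65.55604553222656)
side key px [311.429 293.033] [ 0.5332 -0.1971  0.058 ] ((311.5, 293.0), (8.0, 7.0), 90.0)
side key px [293.0865 265.9952] [ 0.5385 -0.1232  0.058 ] ((293.0, 266.0), (16.0, 16.0), 90.0)
clamp [0.5024 0.1924 0.095 ] [0.5025 0.1871 0.117 ]
200 [[35, 3, 1, 1, 1], [1, 3, 48, 46, 1387]]
220 [[2, 4, 47, 45, 1316]]
235 [[23, 4, 26, 45, 343], [2, 6, 37, 35, 699], [4, 34, 9, 10, 11], [14, 45, 1, 1, 1], [16, 46, 6, 2, 6]]
```

View pics/c1.png

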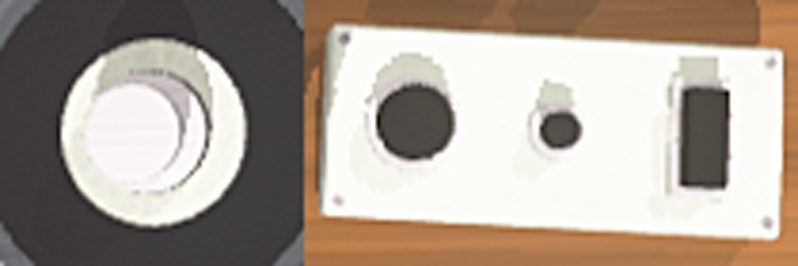

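The crop shows the cap centre at pixel (174.7,259.7) and the bar key centre at (415.3,241). The disc fit gives radius 88.9 mm, against 89 mm expected.

```bash
cat > c.py <<'E'
from h import *
np.set_printoptions(precision=4,suppress=True)
t=shot("top");s=shot("side")
T=lambda x,y:(310+(x-304)/3.8,205+y/3.8)
for n,q,r in (("bar",T(704,137),(332.3,323.5)),("small",T(560,129),(311.4,293)),("large",T(415,121),(293.1,266))):
    print(n,q,atz(t,q,.058),*tri(ray(t,q),ray(s,r)))
# bar long axis in top view
print("axis",atz(t,T(705,88),.058)-atz(t,T(704,187),.058))
print("cap",atz(t,(174.7,259.7),.117),*tri(ray(t,(174.7,259.7)),ray(s,(211,168))))
E
python3 c.py; python3 -c "
from cell import robot;o=robot.observe();print(o['time'])"
```

```text
bar (415.2631578947369, 241.05263157894737) [ 0.5337 -0.2654  0.058 ] [ 0.5331 -0.2674  0.0495] 0.001972256626600883
small (377.36842105263156, 238.94736842105263) [ 0.5389 -0.1914  0.058 ] [ 0.5382 -0.1926  0.0498] 0.002285304430292015
large (339.2105263157895, 236.8421052631579) [ 0.544  -0.1172  0.058 ] [ 0.5434 -0.1178  0.0499] 0.0020557961557721763
axis [ 0.0506 -0.0026  0.    ]
cap [0.504  0.1873 0.117 ] [0.5032 0.1881 0.1152] 0.0016897119410849899
1.25
```

```bash
python3 -m jog '[{"fingers":1,"y":5.5,"z":-1.6,"spin":-10},{"fingers":1,"y":11,"z":-3.1,"spin":-20},{"fingers":1,"y":16.4,"z":-4.7,"spin":-30},{"fingers":1,"y":21.8,"z":-6.2,"spin":-40},{"fingers":1,"y":27.3,"z":-7.8,"spin":-50}]' 10
cat > d.py <<'E'
import sys
from h import *
np.set_printoptions(precision=4,suppress=True)
o=robot.observe();R=Ro.from_euler("xyz",o["tool_rot"]).as_matrix()
tgt=np.array(eval(sys.argv[1]));tip=o["tool_pos"]+R[:,0]*.178
print("tip",tip,"d cm tool",(R.T@(tgt-tip))*100,"yawz",np.degrees(np.arctan2(R[1,2],R[0,2])),"F",o["contact_force"],"t",o["time"],"open",o["opening"],"down",R[:,0])
E
python3 d.py "[.504,.1875,.20]"
```

```text
tip [ 0.1232 -0.5104  0.2267] d cm tool [  2.6694  53.388  -58.9065] yawz -76.4327703314016 F [-0.2258  0.4744  0.1775] t 1.25 open 0.09139625271379374 down [ 0.     -0.0001 -1.    ]$[0]: bad value
```

```bash
python3 -m jog --help | head -30; python3 -m jog '[{"fingers":0.98,"y":5.5,"z":-1.6,"x":0,"spin":-10}]' 10; python3 d.py "[.504,.1875,.20]"
```

```text
time: 1.38
tool_pos: [0.1714, -0.4831, 0.4045]
tool_rot: [-0.915, 1.57, -2.076]
contact_force: [1.5, -0.5, -0.2]
opening: 0.0861
tip [ 0.1714 -0.4832  0.2265] d cm tool [  2.5699  57.2458 -48.2581] yawz -66.50921961151508 F [ 1.5366 -0.4596 -0.2312] t 1.375 open 0.08614879921391844 down [-0.0005 -0.0009 -1.    ]invalid input: not JSON, or not a number
```

```bash
python3 -m jog '[{"fingers":1,"x":0,"y":4.6,"z":-0.5,"spin":-10},{"fingers":1,"x":0,"y":9.2,"z":-1,"spin":-20},{"fingers":1,"x":0,"y":13.8,"z":-1.5,"spin":-30},{"fingers":1,"x":0,"y":18.3,"z":-2,"spin":-40},{"fingers":1,"x":0,"y":22.8,"z":-2.4,"spin":-50}]' 10; python3 d.py "[.504,.1875,.20]"
```

```text
time: 2.0
tool_pos: [0.3735, -0.3678, 0.4049]
tool_rot: [-0.829, 1.57, -1.11]
contact_force: [1.3, 0.2, 0.1]
opening: 0.0361
tip [ 0.3735 -0.3679  0.2269] d cm tool [ 2.6679 56.9804 -2.8663] yawz -16.100494754426737 F [1.2511 0.2433 0.0732] t 2.0 open 0.0361337669456533 down [ 0.0002 -0.0004 -1.    ]
```

```bash
python3 -m jog '[{"fingers":1,"x":0,"y":5.7,"z":-0.3,"spin":-3},{"fingers":1,"x":0,"y":11.4,"z":-0.6,"spin":-6},{"fingers":1,"x":0,"y":17.1,"z":-0.9,"spin":-8},{"fingers":1,"x":0,"y":22.8,"z":-1.2,"spin":-10},{"fingers":1,"x":0,"y":28.5,"z":-1.4,"spin":-12}]'; python3 d.py "[.504,.1875,.20]"
```

```text
time: 2.62
tool_pos: [0.4396, -0.0896, 0.405]
tool_rot: [-0.33, 1.57, -0.407]
contact_force: [1.0, -0.7, -0.3]
opening: 0.0005
tip [ 0.4397 -0.0897  0.227 ] d cm tool [ 2.6929 28.1295  4.2872] yawz -4.383718637442848 F [ 0.9729 -0.7289 -0.2978] t 2.625 open 0.0005101392482888516 down [ 0.0008 -0.0003 -1.    ]
```

```bash
python3 -m jog '[{"fingers":1,"x":0.5,"y":6,"z":0.9,"spin":0},{"fingers":1,"x":1,"y":12,"z":1.8,"spin":0},{"fingers":1,"x":1.5,"y":18,"z":2.7,"spin":0},{"fingers":1,"x":2,"y":24,"z":3.5,"spin":0},{"fingers":1,"x":2.7,"y":28.1,"z":4.3,"spin":0}]'; python3 -m jog '[{"fingers":1,"x":2,"y":0,"z":0,"spin":0},{"fingers":1,"x":5,"y":0,"z":0,"spin":0},{"fingers":1,"x":5.5,"y":0,"z":0,"spin":0},{"fingers":1,"x":5.5,"y":0,"z":0,"spin":0}]'; python3 d.py "[.504,.1875,.12]"; python3 -c "
from h import *
t=shot('top');s=shot('side')
cv2.imwrite('pics/c2.png',cv2.resize(np.hstack([t['color'][190:330,90:250],s['color'][110:250,130:330]]),None,fx=2.2,fy=2.2)[:,:,::-1])"
```

```text
time: 3.25
tool_pos: [0.5041, 0.1881, 0.3777]
tool_rot: [0.431, 1.57, 0.356]
contact_force: [0.3, -0.8, 0.4]
opening: 0.0008
time: 3.75
tool_pos: [0.5043, 0.1853, 0.3231]
tool_rot: [-0.124, 1.571, -0.201]
contact_force: [0.0, -0.3, 0.4]
opening: 0.0004
tip [0.5043 0.1853 0.1451] d cm tool [ 2.5127  0.2145 -0.0511] yawz -4.445997651284702 F [ 0.0292 -0.2985  0.4073] t 3.75 open 0.0004485761296924325 down [ 0.0002 -0.0001 -1.    ]
```

View pics/c2.png

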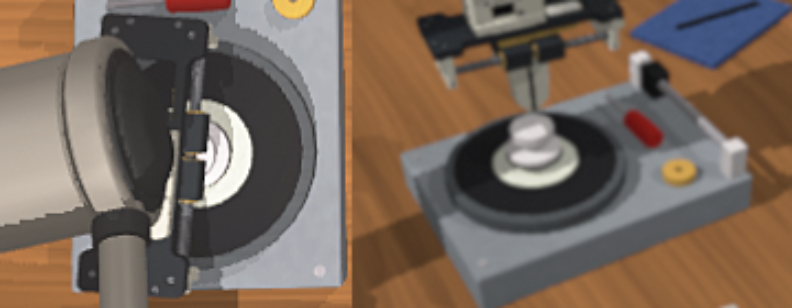

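The tips are centred over the cap in both views, side view at about (530,105) in the crop. Pressing down slowly.

```bash
python3 -m jog '[{"fingers":1,"x":1.2,"y":0.1,"z":0,"spin":0},{"fingers":1,"x":2.2,"y":0.2,"z":0,"spin":0},{"fingers":1,"x":2.5,"y":0.2,"z":0,"spin":0},{"fingers":1,"x":2.7,"y":0.2,"z":0,"spin":0},{"fingers":1,"x":2.9,"y":0.2,"z":0,"spin":0}]'; python3 d.py "[.504,.1875,.107]"
```

```text
time: 4.47
tool_pos: [0.5041, 0.1874, 0.2938]
tool_rot: [-2.535, 1.571, -2.612]
contact_force: [-1.9, -0.2, 2.6]
opening: 0.0007
tip [0.5041 0.1874 0.1158] d cm tool [ 0.884   0.0069 -0.0069] yawz -4.426406343476286 F [-1.9452 -0.1651  2.568 ] t 4.475 open 0.0007231509604430274 down [-0.0001 -0.0001 -1.    ]
```

```bash
python3 -m jog '[{"fingers":1,"x":0.15,"y":0,"z":0,"spin":0},{"fingers":1,"x":0.3,"y":0,"z":0,"spin":0},{"fingers":1,"x":0.45,"y":0,"z":0,"spin":0},{"fingers":1,"x":0.6,"y":0,"z":0,"spin":0},{"fingers":1,"x":0.7,"y":0,"z":0,"spin":0}]'; python3 d.py "[.504,.1875,.107]"
```

```text
time: 5.1
tool_pos: [0.5042, 0.1874, 0.2866]
tool_rot: [-2.434, 1.571, -2.511]
contact_force: [-2.2, 0.0, 3.2]
opening: 0.0004
tip [0.5042 0.1874 0.1086] d cm tool [ 0.157   0.0075 -0.02  ] yawz -4.4335566897982455 F [-2.1941  0.0369  3.1546] t 5.1 open 0.00040555719541641517 down [-0.0001 -0.0001 -1.    ]
```

```bash
python3 -m jog '[{"fingers":1,"x":0.1,"y":0,"z":0,"spin":0},{"fingers":1,"x":0.18,"y":0,"z":0,"spin":0},{"fingers":1,"x":0.18,"y":0,"z":0,"spin":0}]'; python3 d.py "[.504,.1875,.107]"
```

```text
time: 5.48
tool_pos: [0.5042, 0.1874, 0.2855]
tool_rot: [0.107, 1.57, 0.03]
contact_force: [-4.3, -0.3, 8.5]
opening: 0.0003
tip [0.5043 0.1874 0.1075] d cm tool [ 0.048   0.0046 -0.0294] yawz -4.42991789972987 F [-4.2712 -0.2865  8.5052] t 5.475 open 0.0003073901552370801 down [ 0.0005  0.     -1.    ]
```

```bash
python3 -m jog '[{"fingers":1,"x":0.08,"y":0,"z":0,"spin":0},{"fingers":1,"x":0.08,"y":0,"z":0,"spin":0}]'; python3 -m jog '[{"fingers":1,"x":-0.5,"y":0,"z":0,"spin":0},{"fingers":1,"x":-2,"y":0,"z":0,"spin":0},{"fingers":1,"x":-6,"y":0,"z":0,"spin":0},{"fingers":1,"x":-9,"y":0,"z":0,"spin":0},{"fingers":1,"x":-9,"y":-4,"z":0,"spin":0}]';  python3 d.py "[.534,-.266,.19]"
```

```text
time: 5.72
tool_pos: [0.5042, 0.1874, 0.285]
tool_rot: [0.142, 1.57, 0.065]
contact_force: [-5.7, -1.1, 11.1]
opening: 0.0006
time: 6.35
tool_pos: [0.5018, 0.1486, 0.3774]
tool_rot: [0.263, 1.563, 0.189]
contact_force: [0.7, -0.4, -1.5]
opening: 0.0009
tip [0.5031 0.1489 0.1994] d cm tool [  0.9071 -41.1456   6.1444] yawz -4.2499923584802595 F [ 0.666  -0.4055 -1.4807] t 6.35 open 0.0008601236103281131 down [ 0.0073  0.0014 -1.    ]
```

The force rose about 5 N per mm, so the rubber foot is yielding and the clamp is home. Moving over to the panel.

```bash
python3 -m jog '[{"fingers":1,"x":0,"y":-5.5,"z":0.7,"spin":0},{"fingers":1,"x":0,"y":-11,"z":1.5,"spin":0},{"fingers":1,"x":0,"y":-16.5,"z":2.3,"spin":0},{"fingers":1,"x":0,"y":-22,"z":3.2,"spin":0},{"fingers":1,"x":0,"y":-27,"z":4,"spin":0}]'; python3 -m jog '[{"fingers":1,"x":0,"y":-5.5,"z":0.8,"spin":0},{"fingers":1,"x":0,"y":-10.5,"z":1.6,"spin":0},{"fingers":1,"x":0,"y":-14,"z":2.1,"spin":0},{"fingers":1,"x":0,"y":-14,"z":2.1,"spin":0}]';  python3 d.py "[.534,-.266,.09]";python3 -c "
from h import *
np.set_printoptions(precision=4,suppress=True)
t=shot('top');s=shot('side')
cap=[.504,.1875]
for z in(.109,.119):print('cap proj',proj(s,cap+[z]))
print(robot.look_for('clamp_top',s)[:1],robot.look_for('clamp_top',t)[:1])
cv2.imwrite('pics/c3.png',cv2.resize(np.hstack([s['color'][140:220,150:270],]),None,fx=5,fy=5)[:,:,::-1])"
```

```text
time: 6.98
tool_pos: [0.5202, -0.1269, 0.375]
tool_rot: [-0.369, 1.569, -0.447]
contact_force: [-0.5, 0.5, -0.5]
opening: 0.0005
time: 7.48
tool_pos: [0.5301, -0.2685, 0.3743]
tool_rot: [-0.881, 1.569, -0.962]
contact_force: [-0.4, 2.0, 0.7]
opening: 0.0004
tip [ 0.5302 -0.2687  0.1963] d cm tool [10.6321  0.314   0.3488] yawz -4.629435675702194 F [-0.386   1.9552  0.6983] t 7.475 open 0.0003657117972497545 down [ 0.0008 -0.0011 -1.    ]
cap proj [212.0252 170.1744]
cap proj [211.6271 166.7303]
[{'xy': [214.0, 180.6], 'conf': 0.77}] [{'xy': [177.6, 260.2], 'conf': 0.83}]
```

View pics/c3.png

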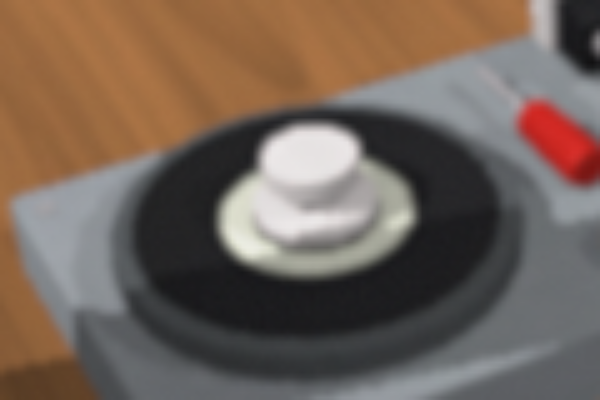

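The cap top shows at about pixel (212,170), which is exactly the projection for a 109 mm top, so the clamp is home. Descending above the bar key.

```bash
python3 -m jog '[{"fingers":1,"x":3,"y":0.3,"z":0.3,"spin":0},{"fingers":1,"x":7.5,"y":0.3,"z":0.3,"spin":0},{"fingers":1,"x":10.5,"y":0.3,"z":0.3,"spin":0},{"fingers":1,"x":11.5,"y":0.3,"z":0.3,"spin":0},{"fingers":1,"x":11.5,"y":0.3,"z":0.3,"spin":0}]';  python3 d.py "[.534,-.266,.05]";python3 -c "
from h import *
t=shot('top');s=shot('side')
cv2.imwrite('pics/c4.png',cv2.resize(np.hstack([t['color'][190:290,310:450],s['color'][260:360,260:400]]),None,fx=2.8,fy=2.8)[:,:,::-1])"
```

```text
time: 8.3
tool_pos: [0.5338, -0.2626, 0.2595]
tool_rot: [-1.016, 1.571, -1.093]
contact_force: [0.6, 0.3, 0.1]
opening: 0.0002
tip [ 0.5338 -0.2626  0.0815] d cm tool [ 3.1469 -0.3324  0.0465] yawz -4.3785096849182885 F [0.5529 0.3132 0.1085] t 8.3 open 0.0001986008943760159 down [ 0.     -0.0001 -1.    ]
```

View pics/c4.png

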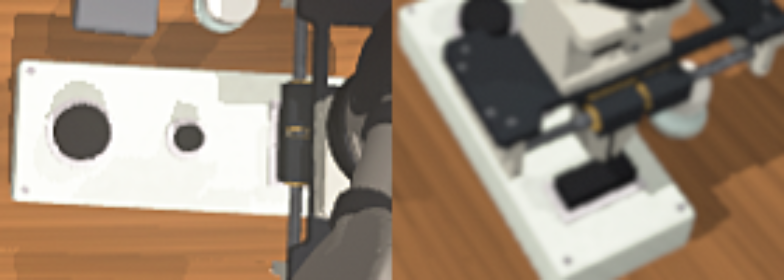

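The tips sit above the bar key (about (595,180) in the side crop), and everything else is clear. Pressing with a 3 mm lateral correction.

```bash
python3 -m jog '[{"fingers":1,"x":1.2,"y":-0.3,"z":0,"spin":0},{"fingers":1,"x":2.1,"y":-0.3,"z":0,"spin":0},{"fingers":1,"x":2.4,"y":-0.3,"z":0,"spin":0},{"fingers":1,"x":2.7,"y":-0.3,"z":0,"spin":0},{"fingers":1,"x":2.7,"y":-0.3,"z":0,"spin":0}]';  python3 d.py "[.534,-.266,.05]"
```

```text
time: 9.02
tool_pos: [0.533, -0.2662, 0.2322]
tool_rot: [3.076, 1.57, 2.998]
contact_force: [-2.6, 0.2, 3.8]
opening: 0.0003
tip [ 0.5329 -0.2662  0.0542] d cm tool [0.4153 0.0257 0.108 ] yawz -4.429745298696758 F [-2.6346  0.1941  3.7545] t 9.025 open 0.0003206965496601563 down [-0.0008  0.0001 -1.    ]
```

```bash
python3 -m jog '[{"fingers":1,"x":0.15,"y":0,"z":0,"spin":0},{"fingers":1,"x":0.3,"y":0,"z":0,"spin":0},{"fingers":1,"x":0.35,"y":0,"z":0,"spin":0},{"fingers":1,"x":0.35,"y":0,"z":0,"spin":0}]';  python3 d.py "[.534,-.266,.05]"
```

```text
time: 9.52
tool_pos: [0.5332, -0.2662, 0.2288]
tool_rot: [-2.097, 1.571, -2.174]
contact_force: [-3.3, 0.9, 6.2]
opening: 0.0005
tip [ 0.5332 -0.2663  0.0508] d cm tool [0.0791 0.0318 0.0826] yawz -4.430011277838625 F [-3.3443  0.941   6.1937] t 9.525 open 0.00045014594876951087 down [-0.0001 -0.0002 -1.    ]
```

The key is about 7 mm down at roughly 6 N. Releasing and retreating upward.

```bash
python3 -m jog '[{"fingers":1,"x":-0.5,"y":0,"z":0,"spin":0},{"fingers":1,"x":-1.5,"y":0,"z":0,"spin":0},{"fingers":1,"x":-5,"y":0,"z":0,"spin":0},{"fingers":1,"x":-10,"y":0,"z":0,"spin":0},{"fingers":1,"x":-15,"y":0,"z":0,"spin":0}]'; python3 -m jog '[{"fingers":1,"x":0,"y":-5,"z":-4,"spin":0},{"fingers":1,"x":0,"y":-10,"z":-8,"spin":0},{"fingers":1,"x":0,"y":-15,"z":-10,"spin":0},{"fingers":1,"x":0,"y":-15,"z":-10,"spin":0}]'; python3 d.py "[.534,-.266,.05]";python3 -c "
from h import *
np.set_printoptions(precision=4,suppress=True)
t=shot('top','t5');s=shot('side')
for n in names: print(n,[x['xy'] for x in robot.look_for(n,t)[:1]])
cv2.imwrite('pics/c5.png',cv2.resize(np.hstack([t['color'][130:330,110:450],s['color'][150:350,150:380]]),None,fx=1.4,fy=1.4)[:,:,::-1])"
```

```text
time: 10.15
tool_pos: [0.5334, -0.266, 0.3804]
tool_rot: [0.099, 1.57, 0.022]
contact_force: [0.6, -0.2, 0.5]
opening: 0.0007
time: 10.65
tool_pos: [0.42, -0.411, 0.3789]
tool_rot: [-1.031, 1.569, -1.113]
contact_force: [0.1, -0.2, 0.0]
opening: -0.0001
tip [ 0.4202 -0.4113  0.2009] d cm tool [15.076  15.443  10.1342] yawz -4.726925339325585 F [ 0.1256 -0.2266  0.0144] t 10.65 open -5.5406836188882165e-05 down [ 0.0008 -0.0015 -1.    ]
clamp_top [[178.7, 259.4]]
bar_key_top []
small_key_top []
large_key_top [[337.7, 238.5]]
adapter [[224.0, 187.9]]
driver [[177.0, 191.2]]
case [[350.2, 190.2]]
jar [[392.2, 190.2]]
disc [[193.7, 266.8]]
```

View pics/c5.png

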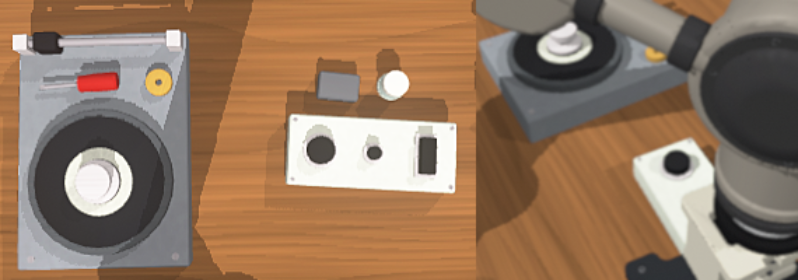

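The loose things are where they were, the keys are up, and the hand is clear. Handing in.

```bash
python3 -c "
from cell import robot
print(robot.hand_in())"
```

```text
the job is handed in; nothing more can be done
None
```

I pushed the clamp home with closed fingertips, then pressed the bar key about 7 mm, let it spring back, and retreated clear of everything. The job was handed in at about 10.7 s, with no verdict reported.

- **Clamp:** The force reached about 11 N along the push and rose about 5 N per mm at the end, which is the rubber foot yielding past home. Afterwards the side view put the cap top on the pixel expected for a 109 mm height.
- **Bar key:** At the bottom of the press the fingers read about 6 N. I moved straight up off it, and the key looks up in the last picture.
- **Surroundings:** In the top view the ring, driver, case and jar were within the networks' few pixels (2 mm each) of scatter. The round keys looked up, and the force reading was back near zero.

**Checks that failed or disagreed:**
- In the last top view the networks did not report the bar key or the small key; both were plain in the picture, so I judged them by eye.
- Two-view heights of the keys came out about 8 mm low (50 mm instead of 58 mm), because the key sides were included in the measurement. Contact forces agreed with 58 mm.
- My first move command was refused, apparently because each row needs every field filled in. Nothing moved.

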